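Load the tilted tool carousel and index it one click

ROBOT

A 6-joint arm with a two-finger parallel gripper is mounted at the origin on the work surface; the furniture and walls round the work are solid. World frame = base frame: x ahead of the robot, y to its left, z up, the work surface at z = 0. Lengths are in mm, angles in rad, forces in N, time in s.
With the tool pointing down it reaches from about 400 to 925 mm from the base axis. Payload 12.5 kg.
Tool frame: the origin (TCP) lies midway between the tips of the shut fingers; the grasp point (between the pads) lies 19 mm behind it; z points along the fingers, y is the direction in which the jaws open and shut (so a half turn about z gives the same grasp; the last joint's range is limited). The gripper opens to 95 mm and grips with 3 to 60 N. Pads are 20 mm wide; open, the fingers measure 119 mm over their backs; the gripper's body (75 mm by 180 mm) begins 59 mm behind the grasp point.
Start: joints at [-0.106, 0.491, 1.559, -0, 1.092, -0.106], TCP at [625.017, 0.021, 214.661] pointing down, gripper open.
Joint ranges: [-3.1, 3.1], [-0.84, 2.19], [0.05, 2.79], [-1.13, 4.28], [0.06, 2.93], [-2.69, 2.69]. Speed limits (rad/s): [2.22, 2.22, 2.79, 3.14, 3.14, 3.14].

INTERFACE

Orientations are given as [roll, pitch, yaw] about the fixed x, y, z axes, in that order (R = Rz(yaw) Ry(pitch) Rx(roll)).
In Python, from cell import env gives the robot as it stands.
- The arm moves only by the tool drive_tool, never from a script. Its argument "increments" is a list of rows, each a list of 2 entries, a list of its own where there are three numbers: the shift along the tool's x, y, z as a fraction of full scale, then the turn, a rotation vector about the tool's x, y, z as a fraction of full scale. In form: [[[x, y, z], [ax, ay, az]], ...]. A call has 1 to 5 rows; each row shifts and turns the commanded pose from where the row before left it, along the tool's axes as they then stand; what a row does not reach is not made up. Full scale, the value 1, is 30 mm for a shift and 0.08 rad for a turn. A row lasts 1/12 s, in which the tool goes at most 41.7 mm and 7.16 degrees, less where a joint would pass 70% of its speed; a pose out of reach is approached as far as the arm can. A call with a number of a shift or a turn outside -1 to 1 is refused whole. A call with a gripper value outside its range is refused whole. "jaw" is the opening, from -1 (shut) to 1 (fully open), so that 0 is half open, set as the call begins (left out, the last holds). The fingers move at their own pace and stop on an object; the grip force is fixed at half the most. Time passes only in rows, so rows that do not move let the fingers close. It gives the time, the measured TCP pose, the force and the opening at its end, in the units of the state.
- env.state(): the state, without advancing time (a new reading comes with each control period).
- env.read_camera(name): name is "scene" or "side" or "wrist"; returns a dict with "pixels" (480x640x3 uint8, blue, green, red), "vertical_fov" (degrees; the focal length in pixels is half the picture's height over the tangent of half this angle, whatever the lens; pixels are square), "cx", "cy" (the principal point, pixels), "world_to_cam" (4x4, takes a point from world to camera coordinates). Camera axes: x right, y down, z forward; pixel columns grow to the right and rows downward; lengths in mm; the calibration is good to about 2 mm. A picture is of the moment at which its call begins. There is no depth.
- env.job_done(): hands the job in, once; it reports no verdict.
Trained networks look in a picture, given as the dict that the camera call returned (one of the last four; its "shot" number tells which), for a name from the list of things; names that differ only in an ending like _2 or _b are one class to them, and where a whole thing is asked for, a point or a joint stands for the part that bears it (a point fixed in the world has none). Each returns a list of dicts, best first, with "score" (0 to 1); they miss things now and then, are a little off and sometimes report something else, mostly with a low value. They report only what shows in the picture. A call takes as long as a camera call.
- env.boxes_of(target, picture): "point" ([x, y, z] in mm, in world coordinates, good to about 4 mm: the middle of the surface that is visible of it).
- env.tip_of(target, picture): "point" ([x, y, z] in mm, in world coordinates, good to about 4 mm: a listed point, or the origin of a listed thing).
The state is a dict: "t": time; "joints": joint angles; "qvel": joint speeds; "tau": joint torques, N m; "eef_pos": TCP position; "tcp_rot": TCP orientation; "ft_force": force on the tool from outside, world axes, zero at the start; "moment": the same for the moment, N m; "opening": opening from 0.0 (shut) to 1.0 (fully open).
Only numpy, scipy, OpenCV 4.12 (cv2) and the standard library are available. Lean on these libraries where they do the work, as an engineer would, in place of code of your own. Each camera call takes 0.05 s, during which the arm holds its last target.

TASK

Take the arbor with the plain cylindrical head out of the wooden rack and press it fully home, collar down on the rim, in the empty carousel cup that stands at the single pointer. Then turn the wheel, which has a black hexagonal knob on its hub, one click clockwise as seen looking down on it, so that the loaded cup rests in the click at the forked pointer. Leave the other two arbors in the rack.

Things in the scene. Friction and masses are not known exactly. Their poses are not given: they have to be found in the camera images.
- arbor_round: The arbor to load: steel. Origin on its axis at the underside of the collar, z up along the axis. Below it a shank of 19 mm diameter, 40 mm long, 4 mm chamfer at the foot; above it a collar of 31 mm diameter, 5 mm thick, then the plain cylindrical head of 24 mm diameter, z = 5 to 42 mm: grip it there. About 0.15 kg. Stands upright in any of the rack's holes
- arbor_hex: Another arbor, same shank and collar, with a thin neck and a hexagonal head 26 mm across flats; to be left in the rack. Origin and axes as for arbor_round
- arbor_cone: Another arbor, same shank and collar, with a head that tapers from 27 to 10 mm; to be left in the rack. Origin and axes as for arbor_round
- rack: Fixed wooden block 75 x 215 x 45 mm, origin under its centre, with three square through holes 22 mm wide in a row along its y axis, 65 mm apart. The arbors' collars rest on its top, 45 mm above the bench. Not listed: a tall parts cabinet, near corner about x 0.55, y -0.25, and a wall outlet with plug at x 0.6, y 0.3 (swing clear), and clutter up to 230 mm tall
- head: Fixed, tilted head of the carousel. Origin on the wheel's axis in the plane of the cup rims; z is that axis, up and 26 degrees out of vertical, leaning to the left front; x points uphill. Six cups, 60 degrees apart, centres 65 mm from the axis. The lowest three are empty; the three uphill hold fixed arbors with heads up to 42 mm above the rim plane
- load_seat (a point): Fixed: centre of the rim of the cup at the single pointer (lowest, head x = -65 mm), where the arbor's origin lies when home. Cups: bore 21 mm, mouth flared to 26, rim 34 across, 44 deep. A spring ball in the outer side, 20 mm below the rim, resists with about 3 to 10 N: the arbor stays proud until pressed down. The pointers, outside the cups, end 2 mm above the rim plane
- next_seat (a point): Fixed: the same for the cup at the forked pointer, one click (60 degrees) clockwise of load_seat
- knob (a point): On the wheel's axis, 24 mm above the rim plane, mid-height of the black hexagonal knob: 36 mm across flats, from 10 to 37 mm above the rim plane. With the wheel at rest in a click its pairs of flats face 30, 90 and 150 degrees from the head's x axis about its z axis, between the cups. The wheel's disc lies 10 mm below the rim plane
- wheel (a joint): Angle of the wheel in rad, growing clockwise as seen looking down on it. 0 at rest at the start; one click is 1.047. A sprung roller pulls it into the nearest click (up to about 0.4 N m to turn it out of one); past half-way it snaps on by itself when let go

How it is judged (in metres and radians):
On the way:
1. the round-headed arbor is fully home in the cup at the single pointer (distance between arbor_round and load_seat below 0.005 m and z of arbor_round in the frame of head below 0.003 m and angle between the z axis of arbor_round and the z axis of head, either way round below 0.08 rad), for 0.2 s.
At the end, for the whole second after the job is handed in: The round-headed arbor sits fully home (collar within 3 mm of the rim, aligned within 0.08 rad) in its cup, the cup rests in the click at the forked pointer (arbor origin within 6 mm of next_seat, wheel joint 0.98 to 1.11), at rest and released (distance between arbor_round and next_seat below 0.006 m and z of arbor_round in the frame of head below 0.003 m and angle between the z axis of arbor_round and the z axis of head, either way round below 0.08 rad and value of joint wheel between 0.98 and 1.11 rad and linear speed of arbor_round below 0.02 m/s); the robot touches nothing.
It fails at once if the wheel is turned the wrong way (value of joint wheel below -0.5 rad).
It fails at once if the wheel is turned past the next click (value of joint wheel above 1.6 rad).
It fails at once if one of the other arbors is taken out of the rack or knocked about (distance of any of arbor_hex, arbor_cone from where it was at the start of the episode above 0.025 m).
It also fails if it takes over 56 s, if anything falls off the work surface, if the arm or the gripper's body presses on something with over 40 N, if the wrist force passes 120 N, or if a joint passes its speed limit or range.

## Working session

There is one attempt and no reset: what is moved stays moved. The work goes in short steps, Python scripts to look and compute and a tool call to move; the robot and the scene stay as the last step left them, time stands still between calls to the robot, and variables do not carry over. Pictures are saved under pics/ and viewed, and the job is handed in when it is done.

Besides the shell and the picture viewer there is one more tool, called after ">>>" as name(argument=value, ...), one argument or row to a line, values as JSON. drive_tool: Moves the arm, as the interface text tells. Its arguments: {"type":"object","properties":{"increments":{"type":"array","items":{"type":"array"}},"jaw":{"type":"number"}},"required":["increments"]}

```bash
mkdir -p pics; ls; python3 - <<'E'
from cell import env
import cv2, numpy as np
s=env.state(); print({k:np.round(v,3).tolist() for k,v in s.items()})
for n in ["scene","side","wrist"]:
    p=env.read_camera(n); cv2.imwrite(f"pics/{n}0.png",p["pixels"])
    W=np.array(p["world_to_cam"]); print(n,p["vertical_fov"],p["cx"],p["cy"],(-W[:3,:3].T@W[:3,3]).round(), W[2,:3].round(2))
    for t in ["arbor_round","arbor_hex","arbor_cone","rack","head","load_seat","next_seat","knob"]:
        for f in ("tip_of","boxes_of"):
            try:
                r=getattr(env,f)(t,p)
                print(t,f,[(np.round(d["point"]).tolist(),round(d["score"],2)) for d in r[:3]])
            except Exception as e: print(t,f,e)
print(env.state()["t"])
E
```

```text
pics
{'t': 0.0, 'joints': [-0.106, 0.492, 1.559, 0.0, 1.092, -0.106], 'qvel': [-0.001, 0.0, 0.0, -0.001, -0.002, -0.0], 'tau': [-0.001, -61.264, -25.818, 0.069, 0.048, -0.0], 'eef_pos': [624.771, 0.073, 214.061], 'tcp_rot': [-3.141, -0.0, 1.571], 'ft_force': [0.082, 0.464, 0.103], 'moment': [-0.019, -0.003, -0.003], 'opening': 0.999}
scene 48.46180448151773 320.02055564490166 230.41860963659576 [-63. 707. 457.] [ 0.66 -0.63 -0.41]
arbor_round tip_of [([416.0, 308.0, 45.0], 0.82)]
arbor_round boxes_of [([412.0, 311.0, 69.0], 0.6)]
arbor_hex tip_of [([465.0, 183.0, 48.0], 0.69)]
arbor_hex boxes_of [([458.0, 192.0, 72.0], 0.96)]
arbor_cone tip_of [([441.0, 244.0, 45.0], 0.85)]
arbor_cone boxes_of [([433.0, 249.0, 63.0], 0.85), ([584.0, 70.0, 131.0], 0.63)]
rack tip_of [([443.0, 248.0, 2.0], 0.55)]
rack boxes_of [([412.0, 294.0, 45.0], 0.84), ([434.0, 248.0, 63.0], 0.49)]
head tip_of [([588.0, 61.0, 149.0], 0.89)]
head boxes_of [([581.0, 71.0, 127.0], 0.56)]
load_seat tip_of [([554.0, 104.0, 123.0], 0.93)]
load_seat boxes_of [([584.0, 66.0, 131.0], 0.77)]
next_seat tip_of [([616.0, 118.0
[... 1124 characters left out ...]
409121653 [625.  75. 385.] [-0.   -0.27 -0.96]
arbor_round tip_of []
arbor_round boxes_of []
arbor_hex tip_of []
arbor_hex boxes_of [([465.0, 169.0, 48.0], 0.79)]
arbor_cone tip_of []
arbor_cone boxes_of [([605.0, 63.0, 152.0], 0.69)]
rack tip_of [([591.0, 62.0, 152.0], 0.65)]
rack boxes_of [([479.0, 155.0, 43.0], 0.6)]
head tip_of [([588.0, 64.0, 150.0], 0.66)]
head boxes_of [([602.0, 64.0, 155.0], 0.75)]
load_seat tip_of [([552.0, 108.0, 121.0], 0.75)]
load_seat boxes_of [([607.0, 62.0, 156.0], 0.84)]
next_seat tip_of [([615.0, 123.0, 138.0], 0.71)]
next_seat boxes_of [([602.0, 58.0, 157.0], 0.69)]
knob tip_of [([578.0, 76.0, 175.0], 0.96)]
knob boxes_of [([599.0, 62.0, 158.0], 0.73)]
2.55
```

View images.

View pics/scene0.png

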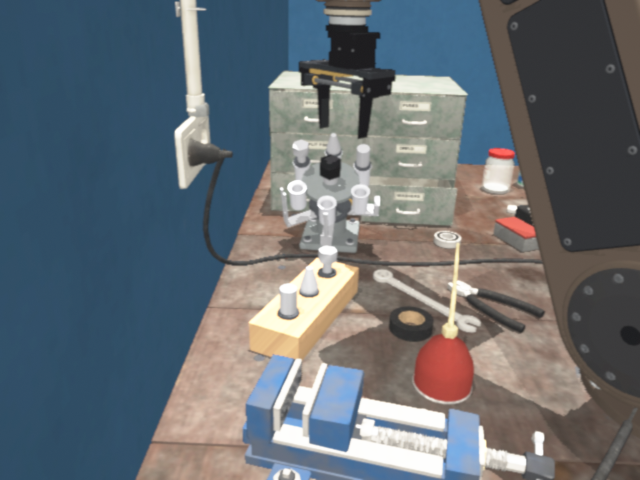

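View pics/side0.png

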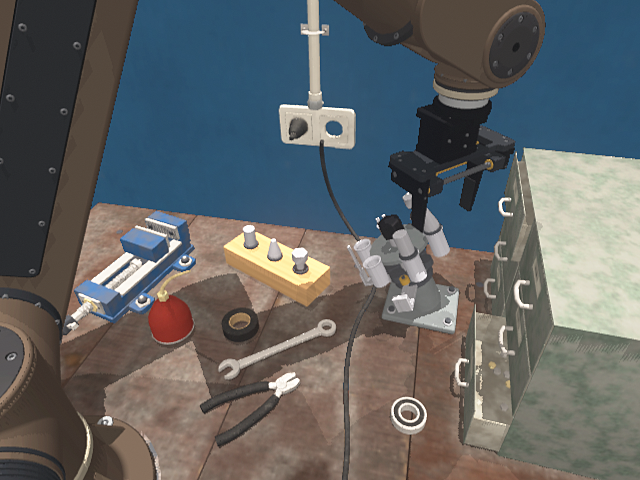

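View pics/wrist0.png

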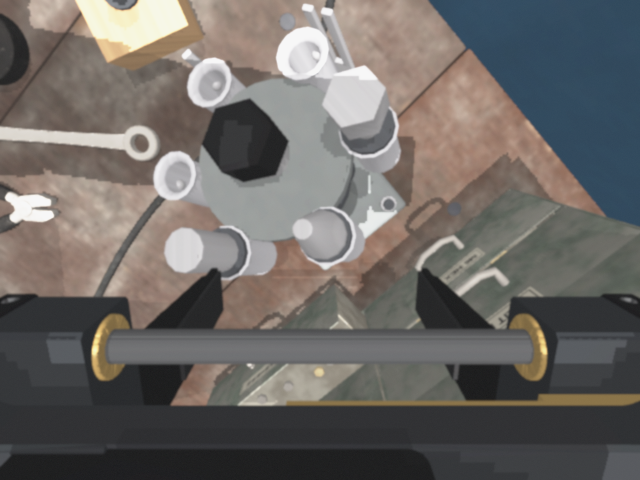

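```bash
cat > h.py <<'E'
import numpy as np, cv2
from scipy.optimize import least_squares
from scipy.spatial.transform import Rotation as Ro
T=np.radians(26)
def headR(a): # a azimuth of uphill
    x=np.array([np.cos(T)*np.cos(a),np.cos(T)*np.sin(a),np.sin(T)])
    z=np.array([-np.sin(T)*np.cos(a),-np.sin(T)*np.sin(a),np.cos(T)])
    return np.c_[x,np.cross(z,x),z]
L=dict(head=[0,0,0],load_seat=[-65,0,0],next_seat=[65*np.cos(2*np.pi/3),65*np.sin(2*np.pi/3),0],knob=[0,0,24])
def fit(obs):
    f=lambda p:np.concatenate([p[:3]+headR(p[3])@np.array(L[n])-o for n,o in obs])
    r=least_squares(f,[588,63,149,-0.87],loss='soft_l1',f_scale=3); return r.x,f(r.x).reshape(-1,3)
def KW(p):
    f=p["pixels"].shape[0]/2/np.tan(np.radians(p["vertical_fov"]/2))
    return np.array([[f,0,p["cx"]],[0,f,p["cy"]],[0,0,1]]),np.array(p["world_to_cam"])
def proj(K,W,P):
    c=(W@np.append(P,1))[:3]; q=K@c; return q[:2]/q[2]
def ray(K,W,uv,z):
    d=W[:3,:3].T@np.linalg.solve(K,[*uv,1]); o=-W[:3,:3].T@W[:3,3]; return o+d*(z-o[2])/d[2]
E
python3 - <<'E'
from h import *
obs=[("head",[588,61,149]),("load_seat",[554,104,123]),("next_seat",[616,118,137]),("knob",[584,70,172]),
("head",[589,63,148]),("load_seat",[554,102,121]),("next_seat",[612,123,134]),("knob",[584,70,173]),
("head",[588,64,150]),("load_seat",[552,108,121]),("next_seat",[615,123,138]),("knob",[578,76,175])]
x,r=fit([(n,np.array(o,float)) for n,o in obs]); print(x.round(2),np.degrees(x[3]));print(r.round(1))
R=headR(x[3])
for n in L: print(n,(x[:3]+R@np.array(L[n])).round(1))
from cell import env
p=env.read_camera("scene");K,W=KW(p)
for uv in [(150,465),(235,235),(268,170),(254,345),(245,430),(270,365),(300,362),(360,268)]:
    print(uv,ray(K,W,uv,0).round(),ray(K,W,uv,60).round(),ray(K,W,uv,100).round())
p=env.read_camera("side");K,W=KW(p)
for uv in [(95,205),(385,240),(185,215),(190,235),(80,310),(227,237)]:
    print(uv,ray(K,W,uv,0).round(),ray(K,W,uv,60).round(),ray(K,W,uv,100).round())
E
```

```text
[589.58  62.36 150.35  -0.88] -50.17312444571461
[[ 1.6  1.4  1.3]
 [-1.8  3.2 -1.1]
 [-1.9  2.8 -0.9]
 [-1.2  0.4 -0.1]
 [ 0.6 -0.6  2.3]
 [-1.8  5.2  0.9]
 [ 2.1 -2.2  2.1]
 [-1.2  0.4 -1.1]
 [ 1.6 -1.6  0.3]
 [ 0.2 -0.8  0.9]
 [-0.9 -2.2 -1.9]
 [ 4.8 -5.6 -3.1]]
head [589.6  62.4 150.3]
load_seat [552.2 107.2 121.9]
next_seat [614.1 120.8 136.1]
knob [582.8  70.4 171.9]
(150, 465) [348. 552.   0.] [294. 572.  60.] [258. 586. 100.]
(235, 235) [761. 158.   0.] [653. 230.  60.] [581. 278. 100.]
(268, 170) [1053. -153.    0.] [906. -40.  60.] [809.  35. 100.]
(254, 345) [443. 347.   0.] [376. 394.  60.] [332. 426. 100.]
(245, 430) [322. 449.   0.] [271. 483.  60.] [238. 506. 100.]
(270, 365) [393. 357.   0.] [334. 403.  60.] [294. 434. 100.]
(300, 362) [372. 323.   0.] [315. 374.  60.] [277. 407. 100.]
(360, 268) [501.  68.   0.] [427. 152.  60.] [377. 208. 100.]
(95, 205) [176. 719.   0.] [176. 613.  60.] [175. 542. 100.]
(385, 240) [698. 210.   0.] [647. 152.  60.] [614. 114. 100.]
(185, 215) [353. 551.   0.] [335. 461.  60.] [324. 401. 100.]
(190, 235) [337. 467.   0.] [321. 385.  60.] [310. 330. 100.]
(80, 310) [ 84. 355.   0.] [ 92. 284.  60.] [ 97. 237. 100.]
(227, 237) [405. 413.   0.] [383. 337.  60.] [367. 285. 100.]
```

>>> drive_tool(
  increments=[
    [[0,0,-1],[0,0,0]],
    [[0,0,-1],[0,0,0]],
    [[0.9,-0.7,0],[0,0,0]],
    [[0.9,-0.7,0],[0,0,0]],
    [[0.9,-0.7,0],[0,0,0]],
  ],
)

```text
t: 3.07
eef_pos: [561.2, 81.6, 274.9]
tcp_rot: [3.141, -0.0, 1.57]
ft_force: [0.6, -0.5, -0.3]
opening: 0.997
```

>>> drive_tool(
  increments=[
    [[0.9,-0.7,0],[0,0,0]],
    [[0.9,-0.7,0],[0,0,0]],
    [[0.9,-0.7,0],[0,0,0]],
    [[0.9,-0.7,0],[0,0,0]],
    [[0,0,0],[0,0,0]],
  ],
)

```text
t: 3.48
eef_pos: [474.9, 192.2, 275.1]
tcp_rot: [-3.141, -0.001, 1.574]
ft_force: [0.5, -0.5, 0.1]
opening: 0.997
```

```bash
python3 - <<'E'
from cell import env
from h import *
p=env.read_camera("wrist"); cv2.imwrite("pics/w1.png",p["pixels"])
K,W=KW(p)
for t in ["arbor_round","arbor_hex","arbor_cone"]:
    print(t,[(np.round(d["point"],1).tolist(),round(d["score"],2)) for d in env.tip_of(t,p)[:3]])
s=env.state(); print(s["joints"],s["t"])
for z in (45,50,87): print(z,proj(K,W,[415,306,z]).round())
E
```

```text
arbor_round [([418.0, 307.3, 47.9], 0.58)]
arbor_hex [([466.1, 181.6, 43.2], 0.78)]
arbor_cone [([444.5, 246.0, 44.4], 0.85)]
[ 2.47091607e-01  2.71477675e-01  1.74320723e+00 -2.66320937e-04
  1.12646514e+00  2.47357576e-01] 3.6833
45 [259.  91.]
50 [259.  90.]
87 [252.  86.]
```

View pics/w1.png

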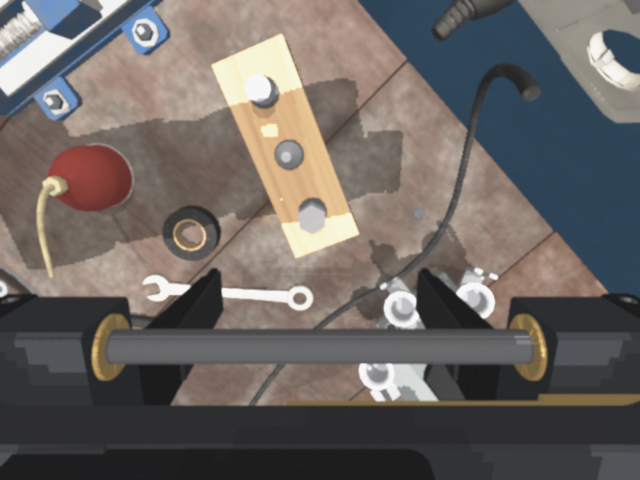

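>>> drive_tool(
  increments=[
    [[0.8,-0.6,0.6],[0,0,0]],
    [[0.8,-0.65,0.6],[0,0,0]],
    [[0.8,-0.65,0.6],[0,0,0]],
    [[0,0,0.6],[0,0,0]],
    [[0,0,0],[0,0,0]],
  ],
)

```text
t: 4.1
eef_pos: [420.0, 260.6, 200.0]
tcp_rot: [-3.138, 0.002, 1.571]
ft_force: [-0.4, 0.1, 1.0]
opening: 1.001
```

```bash
python3 - <<'E'
from cell import env
from h import *
p=env.read_camera("wrist"); cv2.imwrite("pics/w2.png",p["pixels"])
K,W=KW(p)
print([(np.round(d["point"],1).tolist(),round(d["score"],2)) for d in env.tip_of("arbor_round",p)[:3]])
print([(np.round(d["point"],1).tolist(),round(d["score"],2)) for d in env.tip_of("arbor_cone",p)[:3]])
s=env.state(); print(s["joints"],s["t"],s["eef_pos"],s["tcp_rot"])
for z in (45,87): print(z,proj(K,W,[418,306,z]).round())
g=cv2.cvtColor(p["pixels"],cv2.COLOR_BGR2GRAY)
c=cv2.HoughCircles(g[:200],cv2.HOUGH_GRADIENT,1,20,param1=100,param2=15,minRadius=13,maxRadius=35)
print(c)
E
```

```text
[([422.1, 306.1, 48.7], 0.63)]
[([444.7, 240.9, 42.3], 0.66)]
[ 4.19390919e-01  3.22331629e-01  1.88229840e+00 -2.18794391e-04
  9.36251939e-01  4.20953468e-01] 4.25 [422.29291935 260.37653812 203.27524699] [ 3.14087198e+00 -1.29499241e-04  1.56936347e+00]
45 [317. 166.]
87 [317. 172.]
[[[129.5  45.5  34.4]
  [179.5  92.5  23. ]
  [ 25.5  97.5  26.6]
  [106.5  29.5  28.9]
  [ 32.5 142.5  30. ]
  [ 75.5 167.5  23. ]
  [ 53.5 130.5  34.4]
  [157.5 109.5  33.3]
  [102.5  85.5  32.2]
  [317.5 173.5  15.6]
  [135.5 124.5  32.2]
  [110.5 141.5  20.8]
  [168.5  19.5  32.2]
  [ 19.5 163.5  23. ]
  [ 47.5 194.5  25.2]
  [215.5  78.5  33.3]
  [181.5  40.5  21.1]
  [441.5 115.5  34.4]
  [ 92.5 153.5  16.5]
  [ 18.5 118.5  14. ]
  [ 42.5 111.5  17.9]
  [ 55.5  76.5  21. ]
  [ 80.5  71.5  21. ]]]
```

View pics/w2.png

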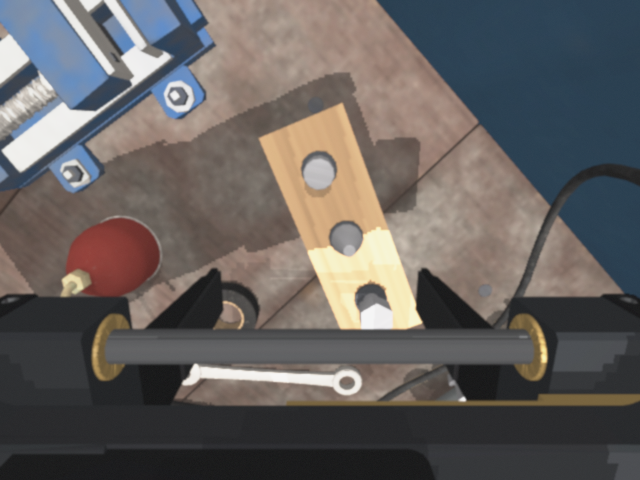

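>>> drive_tool(
  increments=[
    [[0.75,-0.05,0.5],[0,0,0]],
    [[0.75,0,0.52],[0,0,0]],
    [[0,0,1],[0,0,0]],
    [[0,0,1],[0,0,0]],
    [[0,0,0.6],[0,0,0]],
  ],
)

```text
t: 4.67
eef_pos: [420.3, 305.5, 92.8]
tcp_rot: [3.141, 0.0, 1.57]
ft_force: [0.3, 0.3, 0.1]
opening: 1.001
```

>>> drive_tool(
  increments=[
    [[0,0,0.7],[0,0,0]],
    [[0,0,0.7],[0,0,0]],
    [[0,0,0],[0,0,0]],
    [[0,0,0],[0,0,0]],
  ],
)

```text
t: 5.0
eef_pos: [420.5, 305.5, 52.4]
tcp_rot: [-3.141, 0.0, 1.569]
ft_force: [0.4, 0.1, 1.1]
opening: 1.001
```

Close the jaws.

>>> drive_tool(
  increments=[
    [[0,0,0],[0,0,0]],
    [[0,0,0],[0,0,0]],
    [[0,0,0],[0,0,0]],
    [[0,0,0],[0,0,0]],
    [[0,0,0],[0,0,0]],
  ],
  jaw=-1,
)

```text
t: 5.42
eef_pos: [419.7, 306.1, 52.7]
tcp_rot: [3.141, -0.0, 1.571]
ft_force: [-0.9, 0.2, 0.2]
opening: 0.705
```

>>> drive_tool(
  increments=[
    [[0,0,0],[0,0,0]],
    [[0,0,0],[0,0,0]],
    [[0,0,0],[0,0,0]],
    [[0,0,0],[0,0,0]],
    [[0,0,0],[0,0,0]],
  ],
)

```text
t: 5.83
eef_pos: [419.5, 306.0, 52.0]
tcp_rot: [-3.142, 0.0, 1.571]
ft_force: [0.3, -0.2, 0.3]
opening: 0.356
```

```bash
python3 - <<'E'
from cell import env
from h import *
for n in ("wrist","scene"):
    p=env.read_camera(n); cv2.imwrite(f"pics/{n}3.png",p["pixels"] if n=="wrist" else cv2.resize(p["pixels"][180:380,200:440],None,fx=3,fy=3))
E
```

```text
(no output)
```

View pics/wrist3.png

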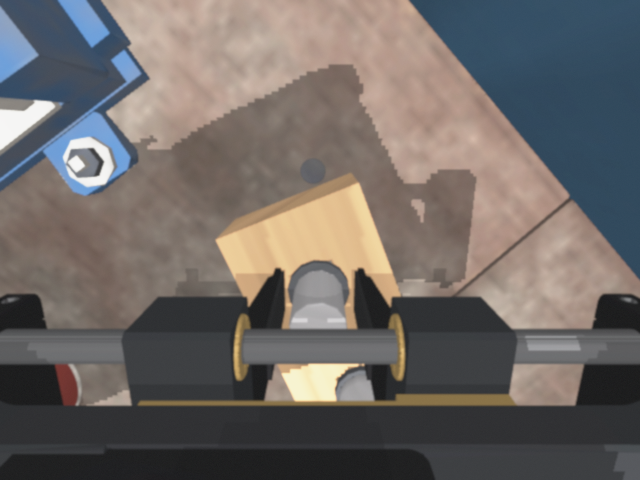

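View pics/scene3.png

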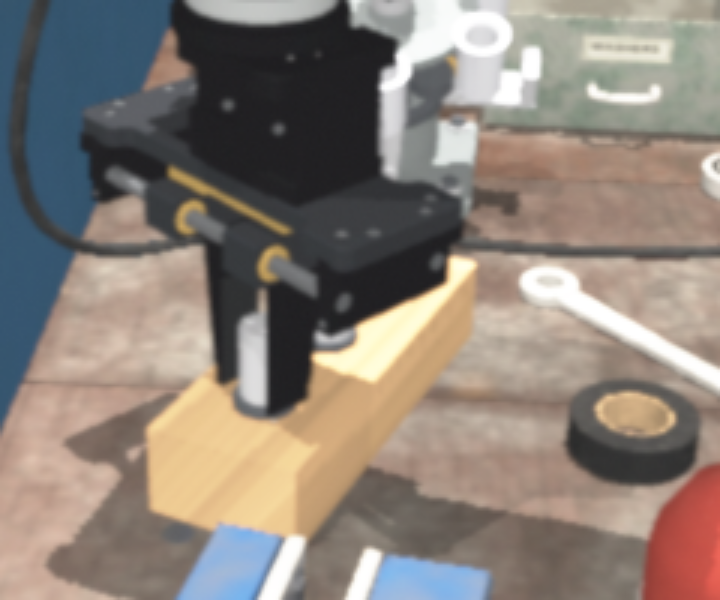

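>>> drive_tool(
  increments=[
    [[0,0,0],[0,0,0]],
    [[0,0,0],[0,0,0]],
    [[0,0,0],[0,0,0]],
    [[0,0,-0.3],[0,0,0]],
    [[0,0,-0.7],[0,0,0]],
  ],
)

```text
t: 6.35
eef_pos: [418.5, 305.4, 80.9]
tcp_rot: [-3.138, 0.002, 1.571]
ft_force: [0.1, -0.4, -1.8]
opening: 0.247
```

>>> drive_tool(
  increments=[
    [[0,0,-1],[0,0,0]],
    [[0,0,-1],[0,0,0]],
    [[0,0,-1],[0,0,0]],
    [[0,0,-1],[0,0,0]],
    [[0,0,-1],[0,0,0]],
  ],
)

```text
t: 6.77
eef_pos: [419.1, 305.8, 234.3]
tcp_rot: [3.141, -0.0, 1.571]
ft_force: [0.6, 0.8, -2.2]
opening: 0.248
```

```bash
cat > plan.py <<'E'
from h import *
import sys
# x: head pose
def show(pos,R,pt,Rt):
    """tool-frame shift in units of 30mm (start frame) and rotvec /0.08"""
    d=R.T@(pt-pos)/30; rv=(Ro.from_matrix(R.T@Rt)).as_rotvec()/0.08
    print("shift(start frame, units)",d.round(2),"rot units",rv.round(2))
E
python3 - <<'E'
from cell import env
from plan import *
s=env.state(); print(s["t"],s["eef_pos"],s["joints"],s["opening"])
x=np.array([589.58,62.36,150.35,-0.8757]);R=headR(x[3]);hz=R[:,2]
R0=Ro.from_euler('xyz',s["tcp_rot"]).as_matrix()
# minimal rotation
for az in (0,):
    z0=np.array([0,0,-1.]);z1=-hz
    ax=np.cross(z0,z1); rot=Ro.from_rotvec(ax/np.linalg.norm(ax)*T).as_matrix()
    Rt=rot@R0
    print("rpy",Ro.from_matrix(Rt).as_euler('xyz'), "jaw in head", (R.T@Rt[:,1]).round(2))
    show(s["eef_pos"],R0,x[:3]+R@[-65,0,26-19+80],Rt)
    print(x[:3]+R@[-65,0,26-19+80])
E
```

```text
6.7667 [419.06793517 305.76151335 234.2741923 ] [ 5.02997466e-01  3.18545734e-01  1.79092506e+00 -9.84289432e-05
  1.03178666e+00  5.03072602e-01] 0.24843113949174556
rpy [2.83849008 0.34328253 1.51790842] jaw in head [0.64 0.77 0.  ]
shift(start frame, units) [-5.64  3.62  1.14] rot units [-3.63 -4.36 -0.  ]
[527.7373006  136.51723401 200.05095749]
```

>>> drive_tool(
  increments=[
    [[0,0,0],[-0.73,-0.87,0]],
    [[0,0,0],[-0.73,-0.87,0]],
    [[0,0,0],[-0.73,-0.87,0]],
    [[0,0,0],[-0.73,-0.87,0]],
    [[0,0,0],[-0.73,-0.87,0]],
  ],
)

```text
t: 7.18
eef_pos: [419.6, 306.1, 233.4]
tcp_rot: [2.832, 0.344, 1.516]
ft_force: [0.5, 0.7, -1.4]
opening: 0.245
```

>>> drive_tool(
  increments=[
    [[-0.8,0.5,0],[0,0,0]],
    [[-0.8,0.5,0],[0,0,0]],
    [[-0.8,0.5,0],[0,0,0]],
    [[0,0,0],[0,0,0]],
  ],
)

```text
t: 7.52
eef_pos: [460.5, 238.4, 271.6]
tcp_rot: [2.834, 0.342, 1.515]
ft_force: [0.0, -0.1, -1.7]
opening: 0.248
```

```bash
python3 - <<'E'
from cell import env
from plan import *
s=env.state(); print(s["t"],s["eef_pos"],s["joints"],s["opening"])
x=np.array([589.58,62.36,150.35,-0.8757]);R=headR(x[3])
R0=Ro.from_euler('xyz',s["tcp_rot"]).as_matrix(); print("tool z in head",(R.T@R0[:,2]).round(3))
Rt=R0
show(s["eef_pos"],R0,x[:3]+R@[-65,0,26-19+80],Rt)
p=env.read_camera("wrist"); cv2.imwrite("pics/w4.png",p["pixels"])
for t in ["head","load_seat","next_seat","knob"]:
  print(t,[(np.round(d["point"],1).tolist(),round(d["score"],2)) for d in env.tip_of(t,p)[:2]])
E
```

```text
7.5167 [460.52745329 238.39983072 271.62495232] [ 0.57980413  0.28913653  1.80698062 -0.52747291  1.05095109  0.85025254] 0.24757622808079285
tool z in head [ 0.002  0.003 -1.   ]
shift(start frame, units) [-2.28  1.3   3.92] rot units [0. 0. 0.]
head [([552.4, 107.1, 118.5], 0.47)]
load_seat [([551.8, 107.1, 120.7], 0.57)]
next_seat [([615.5, 119.7, 137.0], 0.59)]
knob []
```

View pics/w4.png

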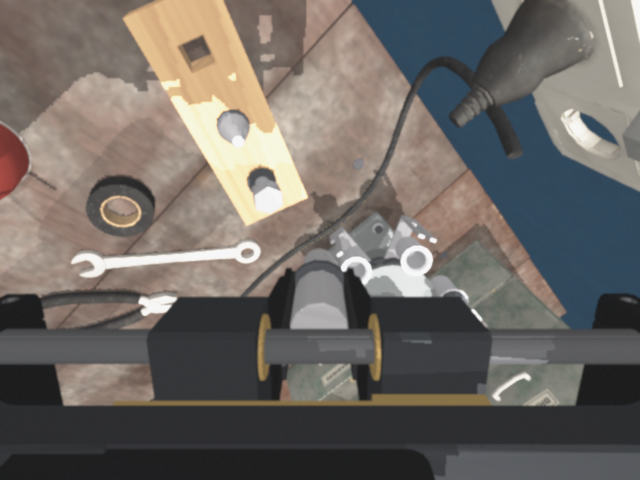

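```bash
python3 - <<'E'
from cell import env
from h import *
x=np.array([589.58,62.36,150.35,-0.8757]);R=headR(x[3])
crop={"scene":(270,150,110,90),"side":(340,200,120,100),"wrist":(320,200,160,110)}
for n,(u,v,w,h) in crop.items():
    p=env.read_camera(n);K,W=KW(p)
    img=p["pixels"] if n=="wrist" else cv2.imread(f"pics/{n}0.png")
    S=6 if n!="wrist" else 5
    im=cv2.resize(img[v:v+h,u:u+w],None,fx=S,fy=S,interpolation=cv2.INTER_CUBIC)
    for k in range(6):
        c=np.array([65*np.cos(k*np.pi/3),65*np.sin(k*np.pi/3),0])
        for r,col in ((17,(0,0,255)),(13,(0,255,0))):
            q=np.array([(proj(K,W,x[:3]+R@(c+[r*np.cos(a),r*np.sin(a),0]))-[u-.5,v-.5])*S for a in np.linspace(0,6.283,40)])
            cv2.polylines(im,[q.astype(np.int32)],True,col,1)
    cv2.imwrite(f"pics/ov_{n}.png",im)
E
```

```text
(no output)
```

View pics/ov_scene.png

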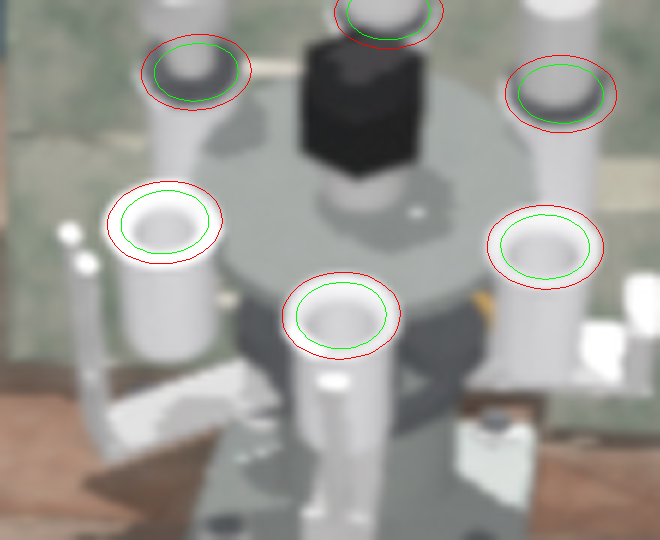

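View pics/ov_side.png

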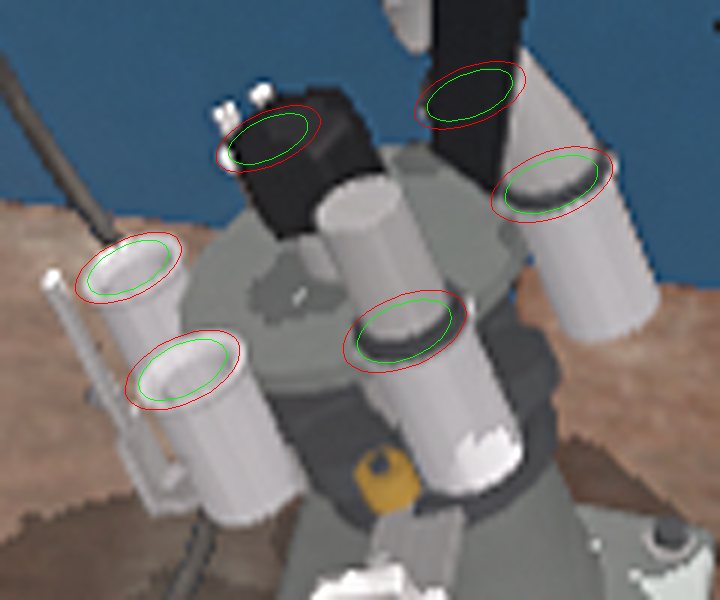

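View pics/ov_wrist.png

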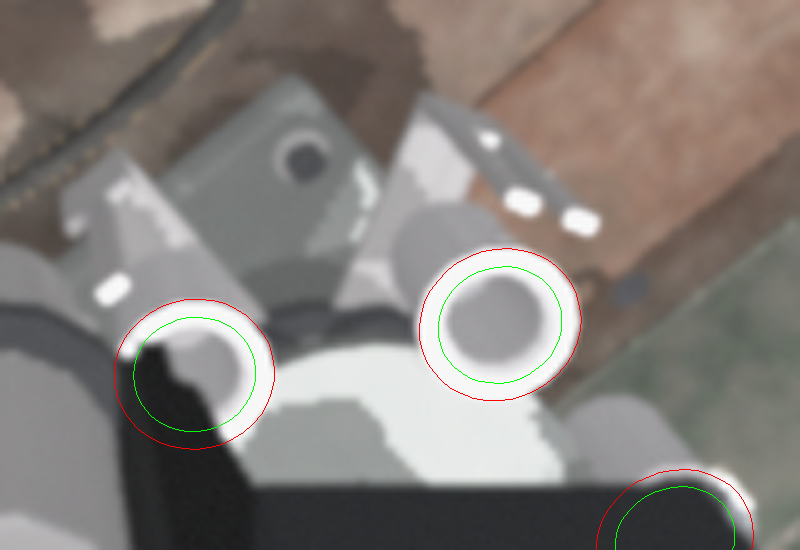

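>>> drive_tool(
  increments=[
    [[-0.76,0.43,0.5],[0,0,0]],
    [[-0.76,0.43,0.5],[0,0,0]],
    [[-0.76,0.44,0.9],[0,0,0]],
    [[0,0,1],[0,0,0]],
    [[0,0,0],[0,0,0]],
  ],
)

```text
t: 8.33
eef_pos: [517.1, 146.7, 221.0]
tcp_rot: [2.843, 0.345, 1.517]
ft_force: [-0.2, -0.2, -2.7]
opening: 0.248
```

>>> drive_tool(
  increments=[
    [[0,0,0.9],[0,0,0]],
    [[0,0,0],[0,0,0]],
    [[0,0,0],[0,0,0]],
  ],
)

```text
t: 8.58
eef_pos: [524.6, 140.3, 200.4]
tcp_rot: [2.839, 0.344, 1.518]
ft_force: [-0.5, 0.3, -1.3]
opening: 0.243
```

```bash
cat > look.py <<'E'
from cell import env
from plan import *
import sys
tag=sys.argv[1]
s=env.state(); print(s["t"],s["eef_pos"].round(1) if hasattr(s["eef_pos"],"round") else s["eef_pos"],np.round(s["joints"],3),s["opening"],np.round(s["ft_force"],1))
x=np.array([589.58,62.36,150.35,-0.8757]);R=headR(x[3])
R0=Ro.from_euler('xyz',s["tcp_rot"]).as_matrix()
pos=np.array(s["eef_pos"])
print("TCP in head",(R.T@(pos-x[:3])).round(1),"tool z",(R.T@R0[:,2]).round(3),"tool x in head",(R.T@R0[:,0]).round(3))
if len(sys.argv)>2:
  ims=[]
  for n,(u,v,w,h) in {"scene":(260,110,130,130),"side":(330,150,130,130)}.items():
    p=env.read_camera(n);K,W=KW(p);S=3 if 0 else 3
    im=cv2.resize(p["pixels"][v:v+h,u:u+w],None,fx=3,fy=3,interpolation=cv2.INTER_CUBIC)
    ax=R0[:,2]
    for a,b in ((-7-42+7,7),(7,47)):
        pass
    o=pos+7*ax # arbor origin
    for r,d in ((15.5,0),(5.5,40),(12,-42)):
        e=np.array([(proj(K,W,o+ax*d+r*(R0[:,0]*np.cos(t)+R0[:,1]*np.sin(t)))-[u-.5,v-.5])*3 for t in np.linspace(0,6.283,30)])
        cv2.polylines(im,[e.astype(np.int32)],True,(0,0,255),1)
    e=np.array([(proj(K,W,x[:3]+R@[-65+17*np.cos(t),17*np.sin(t),0])-[u-.5,v-.5])*3 for t in np.linspace(0,6.283,30)])
    cv2.polylines(im,[e.astype(np.int32)],True,(0,255,0),1)
    ims.append(im)
  cv2.imwrite(f"pics/{tag}.png",np.hstack(ims))
E
python3 look.py l5 1
```

```text
8.5833 [524.6 140.3 200.4] [ 0.346  0.374  1.898 -0.61   0.803  0.762] 0.2428682389769832 [-0.5  0.3 -1.3]
TCP in head [-69.3   0.   89.4] tool z [-0. -0. -1.] tool x in head [-0.768  0.64  -0.   ]
```

View pics/l5.png

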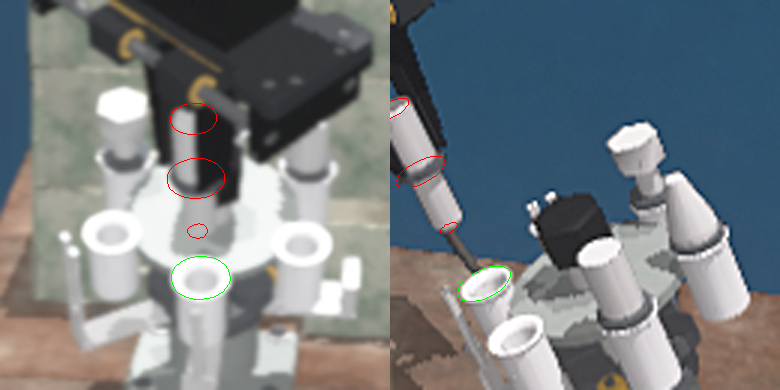

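>>> drive_tool(
  increments=[
    [[-0.11,0.09,0.3],[0,0,0]],
    [[0,0,0.3],[0,0,0]],
    [[0,0,0],[0,0,0]],
    [[0,0,0],[0,0,0]],
  ],
)

```text
t: 9.02
eef_pos: [532.5, 130.6, 185.8]
tcp_rot: [2.838, 0.343, 1.518]
ft_force: [0.9, -0.2, -0.5]
opening: 0.249
```

```bash
python3 look.py l6 1; python3 look.py l6
```

```text
9.0167 [532.5 130.6 185.8] [ 0.323  0.397  1.909 -0.631  0.765  0.77 ] 0.24870515846602245 [ 0.9 -0.2 -0.5]
TCP in head [-64.4  -0.1  70.9] tool z [ 0.  0. -1.] tool x in head [-0.768  0.641  0.   ]
9.1167 [532.6 130.8 186.3] [ 0.323  0.397  1.908 -0.631  0.765  0.77 ] 0.248367192621545 [ 1.2 -0.6  0.2]
TCP in head [-64.3   0.1  71.3] tool z [ 0.001  0.001 -1.   ] tool x in head [-0.768  0.641  0.   ]
```

View pics/l6.png

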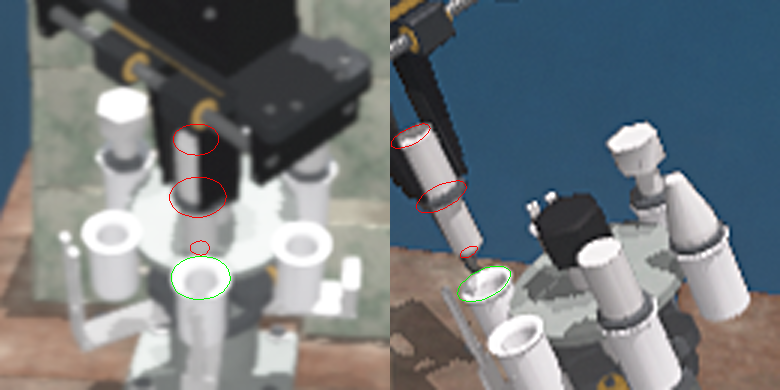

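>>> drive_tool(
  increments=[
    [[0,0,0.4],[0,0,0]],
    [[0,0,0.4],[0,0,0]],
    [[0,0,0.2],[0,0,0]],
    [[0,0,0],[0,0,0]],
  ],
)

```text
t: 9.45
eef_pos: [540.9, 119.9, 157.3]
tcp_rot: [2.84, 0.344, 1.518]
ft_force: [0.3, -0.2, -0.8]
opening: 0.248
```

>>> drive_tool(
  increments=[
    [[0,0,0.2],[0,0,0]],
    [[0,0,0.15],[0,0,0]],
    [[0,0,0],[0,0,0]],
  ],
)

```text
t: 9.7
eef_pos: [544.1, 117.1, 149.0]
tcp_rot: [2.838, 0.343, 1.518]
ft_force: [-0.1, 2.4, -3.2]
opening: 0.248
```

```bash
python3 look.py l7 1
```

```text
9.7 [544.1 117.1 149. ] [ 0.29   0.457  1.934 -0.692  0.683  0.821] 0.24829220433129173 [-0.1  2.4 -3.2]
TCP in head [-64.6   0.1  30. ] tool z [ 0.     0.001 -1.   ] tool x in head [-0.768  0.641  0.001]
```

View pics/l7.png

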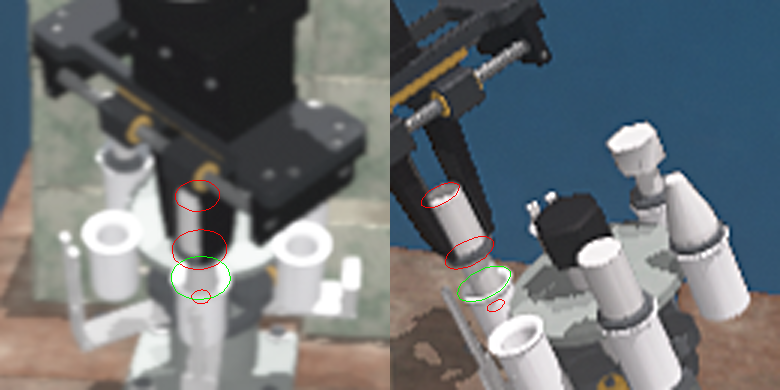

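>>> drive_tool(
  increments=[
    [[0,0,0.2],[0,0,0]],
    [[0,0,0.2],[0,0,0]],
    [[0,0,0.15],[0,0,0]],
    [[0,0,0],[0,0,0]],
  ],
)

```text
t: 10.13
eef_pos: [548.7, 111.7, 134.4]
tcp_rot: [2.838, 0.343, 1.518]
ft_force: [1.8, 0.8, -8.2]
opening: 0.25
```

>>> drive_tool(
  increments=[
    [[0,0,0.1],[0,0,0]],
    [[0,0,0.1],[0,0,0]],
    [[0,0,0],[0,0,0]],
  ],
)

```text
t: 10.38
eef_pos: [550.4, 109.9, 129.5]
tcp_rot: [2.837, 0.342, 1.518]
ft_force: [-0.6, 2.9, -5.1]
opening: 0.248
```

```bash
python3 look.py l8 1
```

```text
10.3833 [550.4 109.9 129.5] [ 0.273  0.49   1.945 -0.731  0.641  0.855] 0.2480135803496534 [-0.6  2.9 -5.1]
TCP in head [-64.6   0.4   8.2] tool z [ 0.     0.002 -1.   ] tool x in head [-0.768  0.641  0.001]
```

View pics/l8.png

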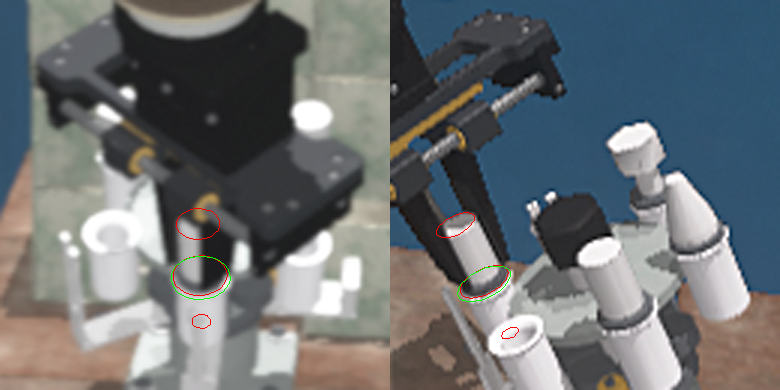

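>>> drive_tool(
  increments=[
    [[0,0,0.05],[0,0,0]],
    [[0,0,0.05],[0,0,0]],
    [[0,0,0],[0,0,0]],
  ],
)

```text
t: 10.73
eef_pos: [551.1, 109.2, 127.5]
tcp_rot: [2.836, 0.342, 1.518]
ft_force: [-6.2, 8.1, 3.8]
opening: 0.247
```

```bash
python3 look.py l8
```

```text
10.7333 [551.1 109.2 127.5] [ 0.272  0.494  1.946 -0.736  0.637  0.859] 0.24713435462621341 [-6.2  8.1  3.8]
TCP in head [-64.5   0.5   6. ] tool z [ 0.001  0.003 -1.   ] tool x in head [-0.768  0.641  0.001]
```

>>> drive_tool(
  increments=[
    [[0,0,0.05],[0,0,0]],
    [[0,0,0.05],[0,0,0]],
    [[0,0,0],[0,0,0]],
  ],
)

```text
t: 10.98
eef_pos: [551.9, 108.5, 126.5]
tcp_rot: [2.834, 0.342, 1.517]
ft_force: [-16.4, 12.9, 23.9]
opening: 0.246
```

```bash
python3 look.py l9 1
```

```text
10.9833 [551.9 108.5 126.5] [ 0.27   0.496  1.947 -0.742  0.633  0.864] 0.24598183112469926 [-16.4  12.9  23.9]
TCP in head [-64.    0.6   4.7] tool z [ 0.002  0.004 -1.   ] tool x in head [-0.767  0.641  0.001]
```

View pics/l9.png

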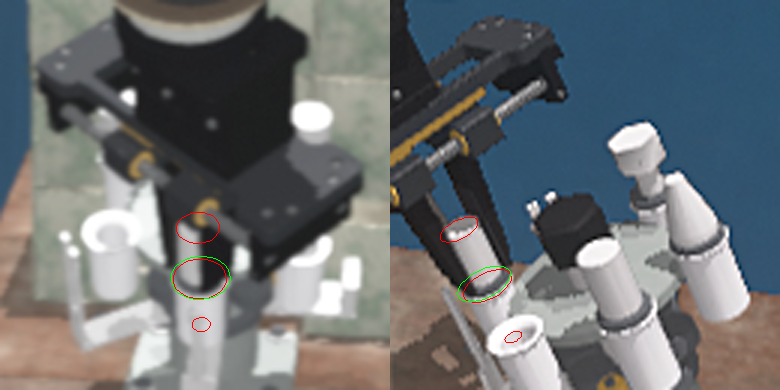

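>>> drive_tool(
  increments=[
    [[0,0,0],[0,0,0]],
    [[0,0,0],[0,0,0]],
    [[0,0,-0.05],[0,0,0]],
  ],
)

```text
t: 11.33
eef_pos: [551.4, 108.5, 126.8]
tcp_rot: [2.836, 0.343, 1.518]
ft_force: [-0.1, -0.5, -5.7]
opening: 0.246
```

>>> drive_tool(
  increments=[
    [[0,0,0],[0,0,0]],
    [[0,0,0],[0,0,0]],
    [[0,0,0],[0,0,0]],
    [[0,0,0],[0,0,0]],
    [[0,0,0],[0,0,0]],
  ],
  jaw=0.05,
)

```text
t: 11.75
eef_pos: [551.7, 107.9, 125.4]
tcp_rot: [2.838, 0.343, 1.517]
ft_force: [-0.1, 0.7, 0.1]
opening: 0.511
```

```bash
python3 look.py l10
```

```text
11.75 [551.7 107.9 125.4] [ 0.269  0.498  1.946 -0.74   0.634  0.861] 0.5107129305201379 [-0.1  0.7  0.1]
TCP in head [-64.1   0.1   3.5] tool z [ 0.001  0.001 -1.   ] tool x in head [-0.768  0.641  0.   ]
```

>>> drive_tool(
  increments=[
    [[0,0,-0.4],[0,0,0]],
    [[0,0,-0.9],[0,0,0]],
    [[0,0,-0.9],[0,0,0]],
    [[0,0,-0.8],[0,0,0]],
    [[0,0,0],[0,0,0]],
  ],
)

```text
t: 12.17
eef_pos: [526.5, 140.1, 210.9]
tcp_rot: [2.832, 0.34, 1.517]
ft_force: [0.8, -0.4, -0.2]
opening: 0.522
```

```bash
python3 look.py l11; python3 - <<'E'
from cell import env
from h import *
x=np.array([589.58,62.36,150.35,-0.8757]);R=headR(x[3])
ims=[]
for n,(u,v,w,h) in {"scene":(260,120,120,110),"side":(330,170,120,110)}.items():
    p=env.read_camera(n);K,W=KW(p);S=3
    im=cv2.resize(p["pixels"][v:v+h,u:u+w],None,fx=S,fy=S,interpolation=cv2.INTER_CUBIC)
    for r,d,c in ((15.5,5,(0,0,255)),(17,0,(0,255,0)),(12,42,(0,0,255))):
        e=np.array([(proj(K,W,x[:3]+R@[-65+r*np.cos(t),r*np.sin(t),d])-[u-.5,v-.5])*S for t in np.linspace(0,6.283,30)])
        cv2.polylines(im,[e.astype(np.int32)],True,c,1)
    ims.append(im)
    print(n,[(np.round(R.T@(np.array(d["point"])-x[:3]),1).tolist(),round(d["score"],2)) for d in env.tip_of("arbor_round",p)[:2]])
cv2.imwrite("pics/l11.png",np.hstack(ims))
E
```

```text
12.1667 [526.5 140.1 210.9] [ 0.344  0.36   1.888 -0.6    0.816  0.745] 0.5222829962447112 [ 0.8 -0.4 -0.2]
TCP in head [-63.5   1.3  98.3] tool z [ 0.002  0.007 -1.   ] tool x in head [-0.767  0.642  0.003]
scene [([-64.6, -3.6, 2.9], 0.64)]
side [([-65.6, -4.3, 2.3], 0.83)]
```

View pics/l11.png

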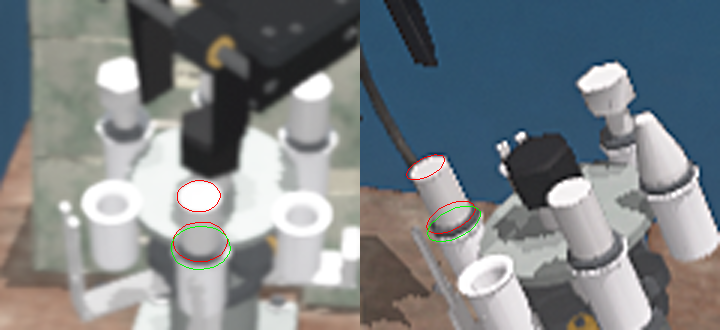

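```bash
python3 - <<'E'
from cell import env
from h import *
ims=[]
for n,(u,v,w,h) in {"scene":(295,165,60,60),"side":(340,210,60,60)}.items():
    p=env.read_camera(n)
    ims.append(cv2.resize(p["pixels"][v:v+h,u:u+w],None,fx=6,fy=6,interpolation=cv2.INTER_CUBIC))
cv2.imwrite("pics/l12.png",np.hstack(ims))
E
```

```text
(no output)
```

View pics/l12.png

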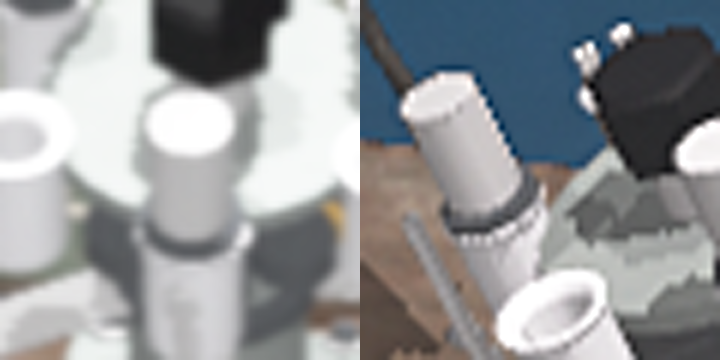

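>>> drive_tool(
  increments=[
    [[0,0,0],[0,0,0]],
    [[0,0,0],[0,0,0]],
    [[0,0,0],[0,0,0]],
    [[0,0,0],[0,0,0]],
    [[0,0,0],[0,0,0]],
  ],
  jaw=-1,
)

```text
t: 12.88
eef_pos: [526.3, 138.3, 206.3]
tcp_rot: [2.838, 0.343, 1.518]
ft_force: [-0.1, 0.2, -0.4]
opening: 0.234
```

>>> drive_tool(
  increments=[
    [[0,0,0.5],[0,0,0]],
    [[0,0,0.5],[0,0,0]],
    [[0,0,0.4],[0,0,0]],
    [[0,0,0.2],[0,0,0]],
    [[0,0,0],[0,0,0]],
  ],
)

```text
t: 13.3
eef_pos: [539.7, 121.7, 162.1]
tcp_rot: [2.839, 0.344, 1.518]
ft_force: [0.3, -0.7, 0.2]
opening: 0.006
```

```bash
python3 look.py l13
```

```text
13.3 [539.7 121.7 162.1] [ 0.302  0.435  1.926 -0.668  0.713  0.801] 0.006484571204938471 [ 0.3 -0.7  0.2]
TCP in head [-64.5  -0.3  44.5] tool z [-0.    -0.001 -1.   ] tool x in head [-0.768  0.641 -0.   ]
```

>>> drive_tool(
  increments=[
    [[0,0,0.06],[0,0,0]],
    [[0,0,0],[0,0,0]],
    [[0,0,0],[0,0,0]],
  ],
)

```text
t: 13.55
eef_pos: [540.4, 121.9, 162.2]
tcp_rot: [2.837, 0.343, 1.518]
ft_force: [0.6, -0.0, 0.7]
opening: 0.004
```

>>> drive_tool(
  increments=[
    [[0,0,0.06],[0,0,0]],
    [[0,0,0],[0,0,0]],
    [[0,0,0],[0,0,0]],
  ],
)

```text
t: 13.8
eef_pos: [540.9, 121.1, 160.2]
tcp_rot: [2.837, 0.343, 1.518]
ft_force: [-0.5, -0.4, -0.2]
opening: 0.007
```

```bash
python3 look.py l13
```

```text
13.8 [540.9 121.1 160.2] [ 0.3    0.438  1.927 -0.673  0.706  0.805] 0.007467158466857957 [-0.5 -0.4 -0.2]
TCP in head [-64.3   0.2  42.3] tool z [ 0.001  0.002 -1.   ] tool x in head [-0.768  0.641  0.001]
```

>>> drive_tool(
  increments=[
    [[0,0,0.06],[0,0,0]],
    [[0,0,0],[0,0,0]],
    [[0,0,0],[0,0,0]],
  ],
)

```text
t: 14.05
eef_pos: [541.5, 120.9, 159.3]
tcp_rot: [2.836, 0.342, 1.517]
ft_force: [-5.3, 4.2, 10.1]
opening: 0.005
```

>>> drive_tool(
  increments=[
    [[0,0,0.06],[0,0,0]],
    [[0,0,0],[0,0,0]],
    [[0,0,0],[0,0,0]],
  ],
)

```text
t: 14.3
eef_pos: [542.0, 121.0, 159.2]
tcp_rot: [2.833, 0.341, 1.517]
ft_force: [-15.6, 11.7, 27.1]
opening: 0.002
```

```bash
python3 look.py l13
```

```text
14.3 [542.  121.  159.2] [ 0.299  0.44   1.928 -0.677  0.701  0.81 ] 0.00218323546540135 [-15.6  11.7  27.1]
TCP in head [-64.    1.   41.1] tool z [ 0.002  0.005 -1.   ] tool x in head [-0.767  0.642  0.002]
```

>>> drive_tool(
  increments=[
    [[0,0,-0.5],[0,0,0]],
    [[0,0,-1],[0,0,0]],
    [[0,0,-0.6],[0,0,0]],
    [[-0.8,0.68,0],[0,0,0]],
    [[-0.84,0.69,0],[0,0,0]],
  ],
  jaw=0.2,
)

```text
t: 14.72
eef_pos: [561.0, 97.8, 242.7]
tcp_rot: [2.837, 0.343, 1.521]
ft_force: [0.8, 0.9, 0.1]
opening: 0.297
```

>>> drive_tool(
  increments=[
    [[0,0,0],[0,0,-0.97]],
    [[0,0,0],[0,0,-0.97]],
    [[0,0,0],[0,0,-0.97]],
    [[0,0,0],[0,0,-0.97]],
    [[0,0,0],[0,0,-0.97]],
  ],
)

```text
t: 15.13
eef_pos: [561.0, 96.7, 241.5]
tcp_rot: [2.995, 0.432, 1.93]
ft_force: [-0.0, -0.3, -0.1]
opening: 0.591
```

>>> drive_tool(
  increments=[
    [[0,0,0],[0,0,-0.97]],
    [[0,0,0],[0,0,-0.97]],
    [[0,0,0],[0,0,-0.97]],
    [[0,0,0],[0,0,-0.97]],
    [[0,0,0],[0,0,0]],
  ],
)

```text
t: 15.55
eef_pos: [561.0, 96.8, 241.5]
tcp_rot: [-3.14, 0.454, 2.273]
ft_force: [-0.9, -0.3, -0.4]
opening: 0.599
```

```bash
python3 look.py l14; python3 - <<'E'
from cell import env
from h import *
x=np.array([589.58,62.36,150.35,-0.8757]);R=headR(x[3])
p=env.read_camera("wrist"); cv2.imwrite("pics/w14.png",p["pixels"])
for t in ("knob","arbor_round"):print([(np.round(R.T@(np.array(d["point"])-x[:3]),1).tolist(),round(d["score"],2)) for d in env.tip_of(t,p)[:2]])
E
```

```text
15.55 [561.   96.8 241.5] [ 0.243  0.343  1.816 -0.551  0.852 -0.117] 0.5994068874187717 [-0.9 -0.3 -0.4]
TCP in head [-2.000e-01  1.000e-01  1.016e+02] tool z [ 0.001  0.001 -1.   ] tool x in head [-1.    -0.006 -0.001]
[([-1.8, -0.5, 23.8], 0.75)]
[([-64.8, 2.5, -0.4], 0.96), ([-30.1, 53.4, -1.1], 0.22)]
```

View pics/w14.png

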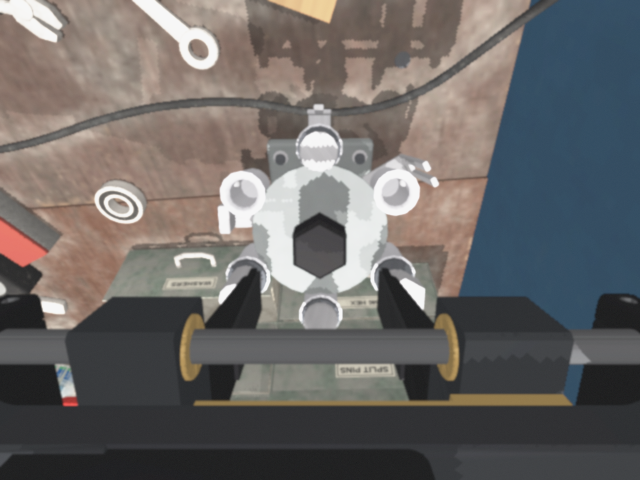

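>>> drive_tool(
  increments=[
    [[0,0,0.9],[0,0,0]],
    [[0,0,0.8],[0,0,0]],
    [[0,0,0.8],[0,0,0]],
    [[0,0,0.65],[0,0,0]],
    [[0,0,0],[0,0,0]],
  ],
)

```text
t: 16.12
eef_pos: [587.1, 63.9, 153.5]
tcp_rot: [-3.138, 0.452, 2.268]
ft_force: [-0.8, 0.8, -0.0]
opening: 0.598
```

>>> drive_tool(
  increments=[
    [[0,0,0],[0,0,0]],
    [[0,0,0],[0,0,0]],
    [[0,0,0],[0,0,0]],
    [[0,0,0],[0,0,0]],
    [[0,0,0],[0,0,0]],
  ],
  jaw=-1,
)

```text
t: 16.53
eef_pos: [587.7, 65.3, 157.9]
tcp_rot: [3.14, 0.455, 2.269]
ft_force: [-3.3, 0.4, 6.8]
opening: 0.379
```

>>> drive_tool(
  increments=[
    [[0,0,0],[0,0,0]],
    [[0,0,0],[0,0,0]],
  ],
)

```text
t: 16.7
eef_pos: [587.7, 65.3, 157.9]
tcp_rot: [3.14, 0.455, 2.269]
ft_force: [-4.0, 0.3, 7.4]
opening: 0.379
```

```bash
python3 look.py l15
```

```text
16.7 [587.7  65.3 157.9] [ 0.174  0.47   1.874 -0.661  0.667 -0.024] 0.37931686693773087 [-4.   0.3  7.4]
TCP in head [0.2 0.4 8.3] tool z [ 0.002  0.003 -1.   ] tool x in head [-1.    -0.003 -0.002]
```

>>> drive_tool(
  increments=[
    [[0,0,0],[0,0,0.6]],
    [[0,0,0],[0,0,0.8]],
    [[0,0,0],[0,0,0.8]],
    [[0,0,0],[0,0,0.8]],
    [[0,0,0],[0,0,0.8]],
  ],
)

```text
t: 17.12
eef_pos: [588.0, 65.3, 158.3]
tcp_rot: [2.994, 0.433, 1.932]
ft_force: [-3.4, 0.1, 11.2]
opening: 0.415
```

```bash
python3 look.py l16
```

```text
17.1167 [588.   65.3 158.3] [ 0.174  0.47   1.873 -0.663  0.668  0.282] 0.4148519856256069 [-3.4  0.1 11.2]
TCP in head [0.5 0.6 8.6] tool z [ 0.003  0.003 -1.   ] tool x in head [-0.955  0.298 -0.002]
```

>>> drive_tool(
  increments=[
    [[0,0,0],[0,0,0.8]],
    [[0,0,0],[0,0,0.8]],
    [[0,0,0],[0,0,0]],
  ],
)

```text
t: 17.37
eef_pos: [588.0, 65.4, 158.2]
tcp_rot: [2.936, 0.41, 1.792]
ft_force: [-4.1, 1.5, 8.8]
opening: 0.42
```

```bash
python3 look.py l17 1
```

```text
17.3667 [588.   65.4 158.2] [ 0.174  0.47   1.873 -0.662  0.667  0.411] 0.41996867682295247 [-4.1  1.5  8.8]
TCP in head [0.4 0.7 8.6] tool z [ 0.002  0.003 -1.   ] tool x in head [-0.908  0.419 -0.001]
```

View pics/l17.png

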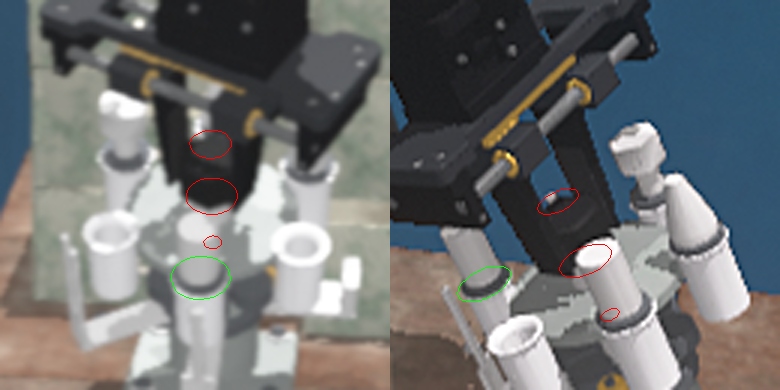

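```bash
python3 - <<'E'
from cell import env
from h import *
x=np.array([589.58,62.36,150.35,-0.8757]);R=headR(x[3])
ims=[]
for n,(u,v,w,h) in {"scene":(280,165,80,70),"side":(340,210,80,70)}.items():
    p=env.read_camera(n);K,W=KW(p);S=5
    im=cv2.resize(p["pixels"][v:v+h,u:u+w],None,fx=S,fy=S,interpolation=cv2.INTER_CUBIC)
    for k,c in ((0,(0,255,0)),(10,(0,0,255))):
        a=np.pi-np.radians(k); ce=[65*np.cos(a),65*np.sin(a)]
        e=np.array([(proj(K,W,x[:3]+R@[ce[0]+17*np.cos(t),ce[1]+17*np.sin(t),0])-[u-.5,v-.5])*S for t in np.linspace(0,6.283,30)])
        cv2.polylines(im,[e.astype(np.int32)],True,c,1)
    print(n,[(np.round(R.T@(np.array(d["point"])-x[:3]),1).tolist(),round(d["score"],2)) for d in env.tip_of("arbor_round",p)[:2]])
    ims.append(im)
cv2.imwrite("pics/l18.png",np.hstack(ims))
E
```

```text
scene [([-62.7, 1.6, 2.5], 0.86)]
side [([-64.1, -2.0, 2.7], 0.53)]
```

View pics/l18.png

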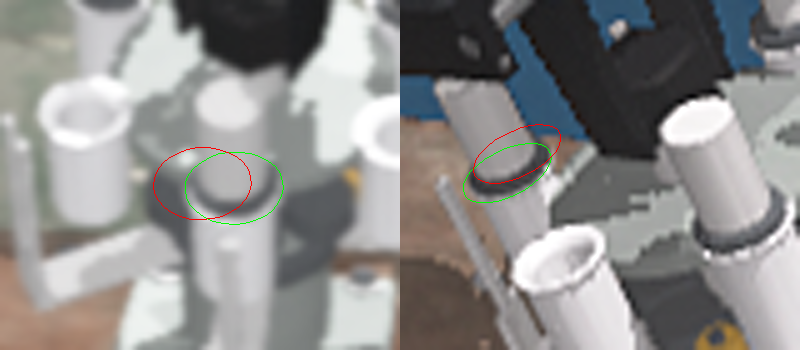

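>>> drive_tool(
  increments=[
    [[0,0,0],[0,0,-0.5]],
    [[0,0,0],[0,0,-0.7]],
    [[0,0,0],[0,0,-0.7]],
    [[0,0,0],[0,0,-0.7]],
    [[0,0,0],[0,0,-0.7]],
  ],
)

```text
t: 18.08
eef_pos: [587.8, 65.5, 157.5]
tcp_rot: [3.059, 0.448, 2.084]
ft_force: [-1.2, 3.2, -0.0]
opening: 0.403
```

>>> drive_tool(
  increments=[
    [[0,0,0],[0,0,-0.7]],
    [[0,0,0],[0,0,-0.7]],
    [[0,0,0],[0,0,-0.7]],
    [[0,0,0],[0,0,0]],
    [[0,0,0],[0,0,0]],
  ],
  jaw=0.2,
)

```text
t: 18.5
eef_pos: [587.7, 65.2, 157.0]
tcp_rot: [3.14, 0.455, 2.267]
ft_force: [0.4, -0.2, -0.1]
opening: 0.595
```

>>> drive_tool(
  increments=[
    [[0,0,-0.5],[0,0,0]],
    [[0,0,-0.9],[0,0,0]],
    [[0,0,-0.9],[0,0,0]],
    [[0,0,-0.6],[0,0,0]],
    [[0,0,0],[0,0,0]],
  ],
)

```text
t: 18.92
eef_pos: [563.5, 95.5, 238.4]
tcp_rot: [3.135, 0.457, 2.266]
ft_force: [-0.1, -0.0, -0.1]
opening: 0.598
```

```bash
python3 look.py l19; python3 - <<'E'
from cell import env
from h import *
x=np.array([589.58,62.36,150.35,-0.8757]);R=headR(x[3])
p=env.read_camera("wrist"); cv2.imwrite("pics/w19.png",p["pixels"])
for t in ("arbor_round",):print([(np.round(R.T@(np.array(d["point"])-x[:3]),1).tolist(),round(d["score"],2)) for d in env.tip_of(t,p)[:2]])
E
```

```text
18.9167 [563.5  95.5 238.4] [ 0.24   0.347  1.819 -0.557  0.839 -0.107] 0.5978757727626587 [-0.1 -0.  -0.1]
TCP in head [ 0.7  1.2 97.7] tool z [ 0.003  0.006 -1.   ] tool x in head [-1.     0.    -0.003]
[([-63.2, 0.2, 1.7], 0.56)]
```

View pics/w19.png

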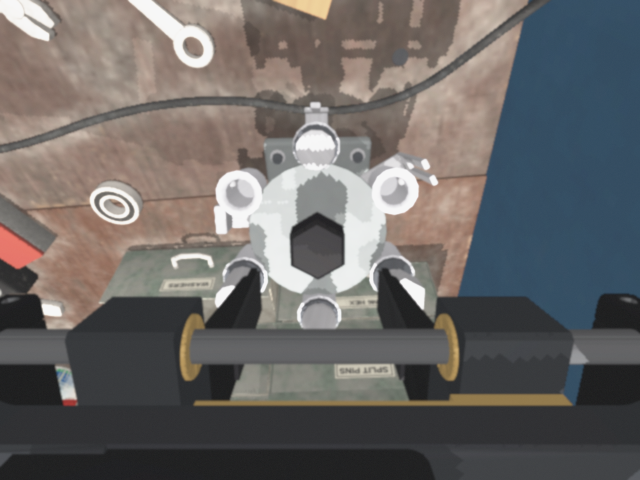

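>>> drive_tool(
  increments=[
    [[0.75,0,0],[0,0,0]],
    [[0.75,0,0],[0,0,0]],
    [[0.67,0,0],[0,0,0]],
    [[0,0,0.5],[0,0,0]],
    [[0,0,0],[0,0,0]],
  ],
  jaw=-0.2,
)

```text
t: 19.43
eef_pos: [528.8, 133.7, 189.7]
tcp_rot: [-3.137, 0.453, 2.271]
ft_force: [0.2, -0.3, -0.4]
opening: 0.408
```

```bash
python3 look.py l20
```

```text
19.4333 [528.8 133.7 189.7] [ 0.331  0.39   1.907 -0.623  0.778  0.068] 0.407905281600741 [ 0.2 -0.3 -0.4]
TCP in head [-67.   -1.   76.5] tool z [-0.001 -0.002 -1.   ] tool x in head [-1.    -0.005  0.001]
```

>>> drive_tool(
  increments=[
    [[0,0,0.6],[0,0,0]],
    [[0,0,0.6],[0,0,0]],
    [[0,0,0.6],[0,0,0]],
    [[0,0,0.43],[0,0,0]],
    [[0,0,0],[0,0,0]],
  ],
)

```text
t: 19.85
eef_pos: [548.4, 110.2, 130.3]
tcp_rot: [-3.138, 0.453, 2.269]
ft_force: [-0.2, 0.2, -0.3]
opening: 0.399
```

```bash
python3 look.py l20
```

```text
19.85 [548.4 110.2 130.3] [ 0.275  0.488  1.945 -0.726  0.648  0.154] 0.39867948259708136 [-0.2  0.2 -0.3]
TCP in head [-65.5  -1.    9.7] tool z [-0.001 -0.002 -1.   ] tool x in head [-1.    -0.003  0.001]
```

>>> drive_tool(
  increments=[
    [[-0.0044,0.139,0],[0,0,0.8]],
    [[-0.0044,0.139,0],[0,0,0.8]],
    [[-0.0044,0.139,0],[0,0,0.8]],
    [[-0.0044,0.139,0],[0,0,0.8]],
    [[-0.0044,0.139,0],[0,0,0.8]],
  ],
)

```text
t: 20.27
eef_pos: [563.8, 121.1, 134.4]
tcp_rot: [2.994, 0.431, 1.912]
ft_force: [-12.6, -1.8, 6.5]
opening: 0.4
```

```bash
python3 look.py l21 1
```

```text
20.2667 [563.8 121.1 134.4] [ 0.288  0.503  1.896 -0.697  0.682  0.452] 0.39996517649081204 [-12.6  -1.8   6.5]
TCP in head [-62.4  17.8  12.7] tool z [-0.    -0.005 -1.   ] tool x in head [-0.949  0.315 -0.002]
```

View pics/l21.png

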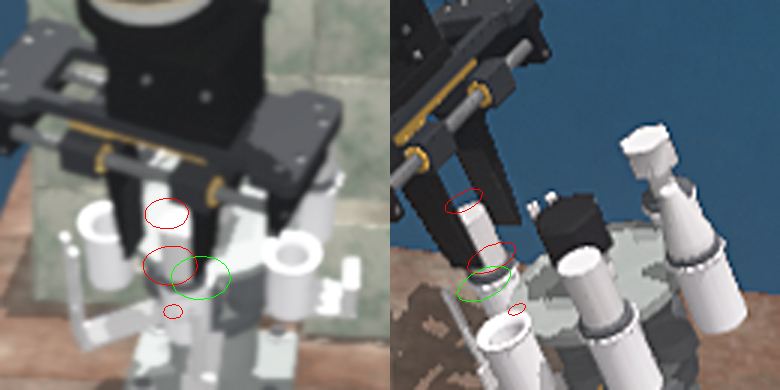

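>>> drive_tool(
  increments=[
    [[-0.0044,0.139,0],[0,0,0.8]],
    [[-0.0044,0.139,0],[0,0,0.8]],
    [[-0.0044,0.139,0],[0,0,0.8]],
    [[-0.0044,0.139,0],[0,0,0.8]],
    [[-0.0044,0.139,0],[0,0,0.8]],
  ],
)

```text
t: 20.78
eef_pos: [584.6, 127.6, 138.6]
tcp_rot: [2.859, 0.359, 1.573]
ft_force: [-7.3, 2.6, 1.9]
opening: 0.398
```

```bash
python3 look.py l22
```

```text
20.7833 [584.6 127.6 138.6] [ 0.288  0.521  1.842 -0.669  0.706  0.735] 0.3977770976701364 [-7.3  2.6  1.9]
TCP in head [-53.   38.   12.8] tool z [-0.001 -0.001 -1.   ] tool x in head [-0.802  0.598 -0.   ]
```

>>> drive_tool(
  increments=[
    [[-0.0044,0.139,0],[0,0,0.8]],
    [[-0.0044,0.139,0],[0,0,0.8]],
    [[-0.0044,0.139,0],[0,0,0.8]],
    [[-0.0044,0.139,0],[0,0,0.8]],
    [[-0.0044,0.139,0],[0,0,0.8]],
  ],
)

```text
t: 21.2
eef_pos: [605.5, 127.0, 145.5]
tcp_rot: [2.761, 0.253, 1.256]
ft_force: [-1.7, 0.8, 0.1]
opening: 0.403
```

>>> drive_tool(
  increments=[
    [[-0.0021,0.095,0],[0,0,0.55]],
    [[-0.0021,0.095,0],[0,0,0.55]],
    [[0,0,0],[0,0,0]],
    [[0,0,0],[0,0,0]],
  ],
)

```text
t: 21.53
eef_pos: [610.8, 125.4, 147.5]
tcp_rot: [2.741, 0.221, 1.177]
ft_force: [0.1, 0.8, 0.1]
opening: 0.4
```

```bash
python3 look.py l23 1;  python3 - <<'E'
from cell import env
from h import *
x=np.array([589.58,62.36,150.35,-0.8757]);R=headR(x[3])
for n in("scene","side"):
  p=env.read_camera(n)
  print([(np.round(R.T@(np.array(d["point"])-x[:3]),1).tolist(),round(d["score"],2)) for d in env.tip_of("arbor_round",p)[:2]])
E
```

```text
21.5333 [610.8 125.4 147.5] [ 0.271  0.535  1.779 -0.638  0.735  1.081] 0.40033844330307733 [0.1 0.8 0.1]
TCP in head [-32.6  56.7  12.7] tool z [ 0.001  0.002 -1.   ] tool x in head [-0.503  0.865  0.001]
[([-34.5, 55.4, 1.7], 0.36)]
[([-33.0, 53.0, -2.0], 0.71)]
```

View pics/l23.png

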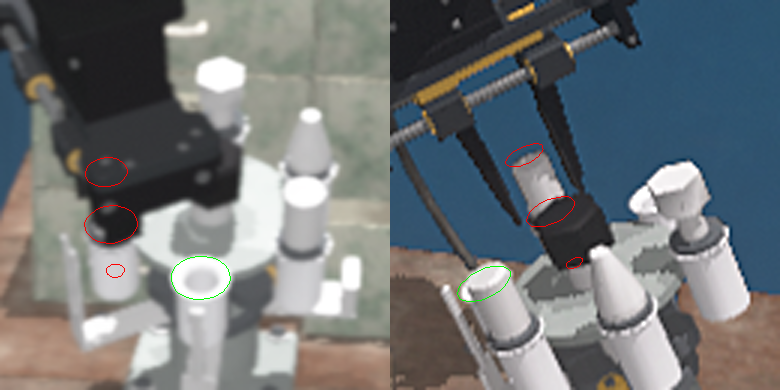

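>>> drive_tool(
  increments=[
    [[0,0,-0.4],[0,0,0]],
    [[0,0,-0.8],[0,0,0]],
    [[0,0,-0.9],[0,0,0]],
    [[0,0,-0.9],[0,0,0]],
    [[0,0,-0.5],[0,0,0]],
  ],
)

```text
t: 22.25
eef_pos: [580.6, 162.0, 244.7]
tcp_rot: [2.739, 0.219, 1.177]
ft_force: [0.3, -0.1, -0.9]
opening: 0.399
```

```bash
cat > chk.py <<'E'
from cell import env
from h import *
import sys
x=np.array([589.58,62.36,150.35,-0.8757]);R=headR(x[3])
ims=[]
for n,(u,v,w,h) in {"scene":(260,140,120,90),"side":(350,170,120,90)}.items():
    p=env.read_camera(n);K,W=KW(p);S=3
    im=cv2.resize(p["pixels"][v:v+h,u:u+w],None,fx=S,fy=S,interpolation=cv2.INTER_CUBIC)
    c=L["next_seat"]
    for r,d,col in ((15.5,5,(0,0,255)),(17,0,(0,255,0)),(12,42,(0,0,255))):
        e=np.array([(proj(K,W,x[:3]+R@[c[0]+r*np.cos(t),c[1]+r*np.sin(t),d])-[u-.5,v-.5])*S for t in np.linspace(0,6.283,30)])
        if len(sys.argv)>2: cv2.polylines(im,[e.astype(np.int32)],True,col,1)
    ims.append(im)
    print(n,[(np.round(R.T@(np.array(d["point"])-x[:3]),1).tolist(),round(d["score"],2)) for d in env.tip_of("arbor_round",p)[:2]])
p=env.read_camera("wrist"); print("wrist",[(np.round(R.T@(np.array(d["point"])-x[:3]),1).tolist(),round(d["score"],2)) for d in env.tip_of("arbor_round",p)[:2]])
cv2.imwrite(f"pics/w_{sys.argv[1]}.png",p["pixels"])
cv2.imwrite(f"pics/{sys.argv[1]}.png",np.hstack(ims))
E
python3 chk.py c1 1; python3 look.py l24
```

```text
scene [([-31.7, 54.7, 2.1], 0.86), ([-200.7, -17.1, -16.0], 0.33)]
side [([-34.9, 52.7, 2.6], 0.7)]
wrist []
22.55 [580.8 160.4 240.3] [ 0.346  0.406  1.713 -0.539  0.932  1.002] 0.401614560376675 [-0.1 -0.   1.2]
TCP in head [-33.3  56.1 116.3] tool z [-0. -0. -1.] tool x in head [-0.502  0.865 -0.   ]
```

View pics/c1.png

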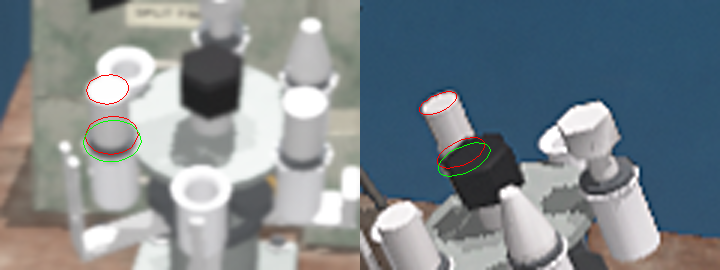

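View pics/w_c1.png

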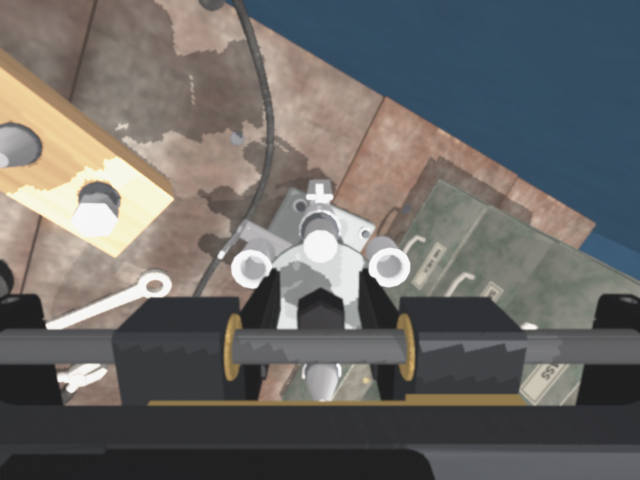

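```bash
python3 -c "
from cell import env
print(env.state()['ft_force']); print(env.job_done())"
```

```text
[-0.10491053 -0.00141728  1.17998379]
the job is handed in; nothing more can be done
None
```

I loaded the round-headed arbor into the cup at the single pointer, turned the wheel one click clockwise and handed the job in at about 22.6 s.

- **Seating:** I pressed the arbor in along the tilted cup axis. After letting go I pressed again on top of the head with shut fingers. It stopped solidly at about 33 N, with the fingertips 41 mm above the rim plane, against 42 mm expected for an arbor that is home.
- **Turning:** Gripping the black knob did not work. The jaws slipped round it and the wheel moved only a degree or two. I let go, set the fingers loosely around the loaded arbor's head and carried it along the 60° arc until the wheel clicked in.
- **Last checks:** The outlines I computed for a home arbor at the forked pointer matched the arbor's top and collar in the scene and side cameras. The next empty cup lined up at the single pointer. The tool was clear, about 74 mm above the arbor's head, and read no contact force.
- **Disagreements and gaps:**
  - The networks put the arbor's origin 2 to 4 mm from `next_seat` and 2 to 2.6 mm above the rim plane. That is inside their stated 4 mm accuracy, but close to the 3 mm limit.
  - I did not repeat the press test after the turn.
  - I did not measure the other two arbors again. The hexagonal one showed in its rack hole in the last wrist picture, with the edge of another arbor beside it.

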